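# Start the UV disinfector from its lid and keys

### The job

Start the instrument disinfector with closed fingers, only pushing: first push its raised lid fully shut, then press down the raised far end of the mains rocker to switch it on, then press the oblong program key fully down (it stays down), and last press the large round start key fully down and let it come back up. Do not press the small round cancel key, do not lift the lid, and leave the things on and around the unit where they are.

Things in the scene. Friction and masses are not known exactly. Their poses are not given: they have to be found in the camera images.
- unit: Fixed bench UV disinfector, a low box. Origin at table level; x points to the hinge side (away from the robot), y to the chamber. Chamber: x +-90, y -35 to +165 mm, rim 110 mm high. Control deck, 100 mm high: y -165 to -35; four modules in changing order, centred at x +-38, y -73 and -127 mm, turned with the unit. Ledge with two loose things, 100 mm high: y -220 to -165.
- lid (a joint): Lid angle (rad): 0 shut and level, positive raised; starts 0.25 to 0.6. Grey plate, unit y -30 to +160 mm, 12 thick, hinged along y at unit x +80, height 110, reaching 175 mm from the hinge towards the robot (a lip 8 mm further). A stiff hinge keeps it at any angle; 2 to 4 N pushes it down 120 mm from the hinge. Its top is 124 mm high when shut.
- lid_edge (a point): Top of the lid at the middle of its free edge, 175 mm from the hinge; moves with the lid. At unit x -95, y +65 mm, height 124 mm when shut.
- rocker (a joint): Mains rocker angle (rad): 0 off (half on the unit's +x side stands up), 0.36 on (that half pressed down level, near half up). Stays where left; needs about 1.5 N at rocker_end. White V-shaped paddle 53 (x) by 26 mm in a black bezel 66 x 46 x 4 mm, pivoting about its middle along the unit's y.
- rocker_end (a point): Point on the top face of the rocker's far half, 20 mm from the pivot (pivot 115 mm above the table, at the module's centre); moves with it. 125 mm above the table when off, 118 mm when on, and then 20 mm from the module's centre towards the unit's +x.
- bar_key (a joint): Travel of the program key (m): 0 up, 0.006 fully down. It has no return spring: it stays down once pressed, about 3 N. White oblong key 16 (x) by 40 mm (y) in a black bezel.
- bar_key_top (a point): Centre of the oblong key's top face, 118 mm above the table when up; moves with it.
- big_key (a joint): Travel of the start key (m): 0 up, 0.006 fully down; a spring returns it, 1.5 N at the start to 4.5 N fully down. White flat round key 36 mm across in a black bezel.
- big_key_top (a point): Centre of the large round key's top face, 118 mm above the table when up; moves with it.
- small_key (a joint): Travel of the cancel key (m): 0 up, 0.006 down, sprung like the start key. White round key only 17 mm across in a black bezel. Not to be pressed.
- small_key_top (a point): Centre of the small round key's top face, 118 mm above the table when up.
- bur_block: loose white bur block 50 x 30 x 18 mm with a grid of thin pins on top (35 mm tall in all), standing on the unit's ledge beside the controls. Origin at the centre of its underside. To be left alone.
- dappen_glass: loose small green glass pot, 32 mm wide, 24 mm tall, on the unit's ledge beside the controls. Origin at the centre of its underside. To be left alone.
- ceramic_jar: loose white lidded jar, 64 mm wide, 62 mm tall, on the table in front of the unit. Origin at the centre of its underside. To be left alone.
- earbud_case: loose white rounded case 46 x 60 x 22 mm, on the table in front of the unit. Origin at the centre of its underside. To be left alone.
- phone: loose black phone 150 x 73 x 9 mm lying on the table to the right. Origin at the centre of its underside. To be left alone.
- mouse: loose black computer mouse 105 x 62 x 26 mm on the table to the left. Origin at the centre of its underside. To be left alone.
- gel_bottle: loose bottle, 56 mm wide, 150 mm tall, on the table at the far left. Origin at the centre of its underside. To be left alone.

How it is judged:
By the outcome, as a careful person would: the job done as asked, in the order asked, and still so for the second after the job is handed in, with the robot touching nothing.
It also fails if it takes over 56 s, if anything falls off the work surface, if the arm or the gripper's body presses on something with over 40 N, if the wrist force passes 120 N, or if a joint passes its speed limit or range.

### The arm

A 6-joint arm with a two-finger parallel gripper is mounted at the origin on the work surface. World frame = base frame: x ahead of the robot, y to its left, z up, the work surface at z = 0. Lengths are in mm, angles in rad, forces in N, time in s.
With the tool pointing down it reaches from about 350 to 975 mm from the base axis. Payload 7.1 kg.
Tool frame: the origin (TCP) lies at the very end of the fingers, on their centre line; the grasp point (between the pads) lies 19 mm behind it; z points along the fingers, y is the line along which they close (so a half turn about z gives the same grasp; the last joint's range is limited). The gripper opens to 88 mm and grips with 3 to 60 N. Pads are 20 mm wide; open, the fingers measure 115 mm over their backs; the gripper's body (75 mm by 178 mm) begins 61 mm behind the grasp point.
Start: joints at [-1.259, 0.423, 1.63, -0, 1.089, -0.019], TCP at [203.017, -591.091, 190.675] pointing down, gripper open.
Joint ranges: [-3, 3], [-0.9, 2.11], [0.09, 2.58], [-1.31, 4.45], [0.11, 2.69], [-2.54, 2.54]. Speed limits (rad/s): [2.39, 2.39, 3.01, 3.14, 3.14, 3.14].

### API

Orientations are given as a rotation vector (axis times angle).
In Python, from workcell import ctrl, optics gives the robot as it stands.
- The arm moves only by the shell command python3 -m jog 'ROWS'. ROWS is JSON, a list of rows, each a list of 7 numbers: the shift along the tool's x, y, z in units of 40 mm (1.0 is 40 mm), then the turn, a rotation vector about the tool's x, y, z in units of 6 degrees (1.0 is 6 degrees), then the opening, from 0 (shut) to 1 (fully open). A call has 1 to 20 rows; each row shifts and turns the commanded pose from where the row before left it, along the tool's axes as they then stand; what a row does not reach is not made up. A row lasts 1/10 s, in which the tool goes at most 50 mm and 8.59 degrees, less where a joint would pass 70% of its speed; a pose out of reach is approached as far as the arm can. A call is refused whole if a number of a shift passes 1 or a number of a turn 1, either way. A call with a gripper value outside its range is refused whole. The fingers move at their own pace and stop on an object; the grip force is fixed at half the most. Time passes only in rows, so rows that do not move let the fingers close. It gives the time, the measured TCP pose, the force, the opening and the grip force at its end, in the units of the state.
- ctrl.get_obs(): the state, without advancing time (a new reading comes with each control period).
- optics.get_image(name): name is "scene" or "top" or "wrist"; returns the picture (480x640x3 uint8, red, green, blue); there is no depth.
- optics.camera_model(name): a dict with "fov_y" (degrees; the focal length in pixels is half the picture's height over the tangent of half this angle, whatever the lens; pixels are square), "cx", "cy" (the principal point, pixels), "k1" (the pictures are not rectified: a ray, as slopes to the right and down, at radius r is drawn at 1 + k1 r^2 times it, then the intrinsics apply), "view" (4x4, takes a point from world to camera coordinates); the wrist camera has in their place "hand_eye" (4x4, takes a point from camera to tool coordinates, whose origin is the TCP and whose axes are the flange's). Camera axes: x right, y up, looking along -z (the intrinsics and any distortion apply to the point x, -y, -z); pixel columns grow to the right and rows downward; lengths in mm; the calibration is good to about 2 mm. A picture is of the moment at which its call begins: read the wrist's pose just before it. camera_model takes no time and is no camera call.
- ctrl.close_job(): hands the job in; it is judged then, once.
Trained networks look in the newest picture that a camera, given by its name, has taken for a name from the list of things; names that differ only in an ending like _2 or _b are one class to them, and where a whole thing is asked for, a point or a joint stands for the part that bears it (a point fixed in the world has none). Each returns a list of dicts, best first, with "conf" (0 to 1); they miss things now and then, are a little off and sometimes report something else, mostly with a low value. They report only what shows in the picture. A call takes as long as a camera call.
- optics.masks_of(target, camera): "pixels" (480x640 bool, what is visible of it) and "extent" ([centre column, centre row, width, height] in pixels, round what is visible of it).
The state is a dict: "t": time; "qpos": joint angles; "qvel": joint speeds; "joint_torque": joint torques, N m; "ee_pos": TCP position; "orientation": TCP orientation; "ft_force": force on the tool from outside, world axes, zero at the start; "moment": the same for the moment, N m; "width": finger opening in mm; "grasp_force": force on a finger pad.
Only numpy, scipy, OpenCV 4.12 (cv2) and the standard library are available. Lean on these libraries where they do the work, as an engineer would, in place of code of your own. Each camera call takes 0.05 s, during which the arm holds its last target. There are 200 camera calls.

## Working session

There is one attempt and no reset: what is moved stays moved. The work goes in short steps, Python scripts to look and compute and a shell command to move; the robot and the scene stay as the last step left them, time stands still between calls to the robot, and variables do not carry over. Pictures are saved under pics/ and viewed, at most 10 in all, crops included, and the job is handed in when it is done.

```bash
mkdir -p pics; ls
cat > h.py <<'E'
import numpy as np, cv2
from workcell import ctrl, optics
from scipy.spatial.transform import Rotation as R
def ray(cam,u,v):
    m=optics.camera_model(cam); f=240/np.tan(np.radians(m['fov_y'])/2)
    d=np.array([(u-m['cx'])/f,(v-m['cy'])/f]); s=d.copy()
    for _ in range(30): s=d/(1+m['k1']*(s@s))
    c=np.array([s[0],-s[1],-1.])
    if 'view' in m: T=np.linalg.inv(np.array(m['view']))
    else:
        o=ctrl.get_obs(); W=np.eye(4); W[:3,:3]=R.from_rotvec(o['orientation']).as_matrix(); W[:3,3]=o['ee_pos']; T=W@np.array(m['hand_eye'])
    return T[:3,3],T[:3,:3]@c
def atz(cam,u,v,z):
    o,d=ray(cam,u,v); return o+d*(z-o[2])/d[2]
def proj(cam,P):
    m=optics.camera_model(cam); f=240/np.tan(np.radians(m['fov_y'])/2)
    p=np.array(m['view'])@np.r_[P,1]; s=np.array([p[0],-p[1]])/-p[2]; s=s*(1+m['k1']*(s@s)); return s*f+[m['cx'],m['cy']]
E
python3 - <<'E'
from h import *
for c in('top','scene'):
    im=optics.get_image(c); cv2.imwrite(f'pics/{c}0.png',im[:,:,::-1])
    for n,z in (('rocker',118),('bar_key',118),('big_key',118),('small_key',118),('lid',124),('lid_edge',124),('unit',100),('bur_block',118),('dappen_glass',112),('ceramic_jar',40),('earbud_case',15)):
        for r in optics.masks_of(n,c)[:2]:
            ys,xs=np.nonzero(r['pixels']); print(c,n,round(r['conf'],2),np.round(r['extent']),round(xs.mean(),1),round(ys.mean(),1),atz(c,xs.mean(),ys.mean(),z).round(0))
o=ctrl.get_obs();print(o)
E
```

```text
pics
top rocker 0.55 [325. 198.  20.  11.] 325.7 198.6 [645. -26. 118.]
top bar_key 0.62 [326. 198.  18.   6.] 324.9 198.5 [645. -24. 118.]
top bar_key 0.45 [261. 208.  94.  68.] 262.0 207.7 [626. 118. 118.]
top big_key 0.6 [348. 202.  15.  16.] 349.0 199.2 [643. -78. 118.]
top big_key 0.3 [260. 208.  92.  70.] 261.7 207.8 [626. 119. 118.]
top lid 0.72 [260. 208.  98.  69.] 261.8 207.8 [625. 118. 124.]
top lid 0.28 [377. 232.  15.  20.] 377.8 231.0 [ 568. -141.  124.]
top lid_edge 0.82 [260. 210.  96.  65.] 261.8 207.8 [625. 118. 124.]
top unit 0.66 [301. 216. 175.  88.] 293.2 217.8 [605.  49. 100.]
top bur_block 0.83 [378. 232.  20.  21.] 377.9 231.5 [ 568. -141.  118.]
top bur_block 0.25 [128. 290.  26.  45.] 127.3 289.1 [449. 416. 118.]
top dappen_glass 0.48 [380. 199.  16.  13.] 378.4 197.6 [ 646. -146.  112.]
top dappen_glass 0.33 [127. 205.  37.  31.] 127.0 203.2 [643. 423. 112.]
top ceramic_jar 0.96 [257. 288.  23.  24.] 256.8 286.1 [456. 138.  40.]
top earbud_case 0.84 [329. 289.  26.  25.] 326.2 286.1 [454. -26.  15.]
top earbud_case 0.2 [301. 216. 176.  92.] 293.9 217.6 [62
[... 1004 characters left out ...]
{'t': 1.2, 'qpos': array([-1.25899386e+00,  4.23127962e-01,  1.62987433e+00,  1.38846203e-05,
        1.08860628e+00, -1.89767888e-02]), 'qvel': array([-3.06588084e-05,  5.05762175e-05, -1.48282094e-04,  1.37392260e-03,
       -6.08789367e-04, -1.23558357e-03]), 'joint_torque': array([ 1.00695033e-04, -5.44585133e+01, -2.74041617e+01,  6.43776613e-02,
        1.67814887e-02, -7.41051508e-06]), 'ee_pos': array([ 203.02788834, -591.09870367,  190.66769512]), 'orientation': array([-3.09870774e+00, -5.17208439e-01, -1.54692815e-05]), 'ft_force': array([ 0.47801698,  0.78418261, -0.06070753]), 'moment': array([-0.01319885, -0.00695125, -0.03276496]), 'grasp_force': 0.0, 'width': 87.9024875501932}
```

Run:
```python
import cv2
im=cv2.imread('pics/top0.png')[150:320,200:420]; im=cv2.resize(im,None,fx=3.5,fy=3.5,interpolation=cv2.INTER_CUBIC); cv2.imwrite('pics/top0c.png',im)
im=cv2.imread('pics/scene0.png')[190:350,230:450]; im=cv2.resize(im,None,fx=3.5,fy=3.5,interpolation=cv2.INTER_CUBIC); cv2.imwrite('pics/scene0c.png',im)
```

```text
(no output)
```

View pics/top0c.png

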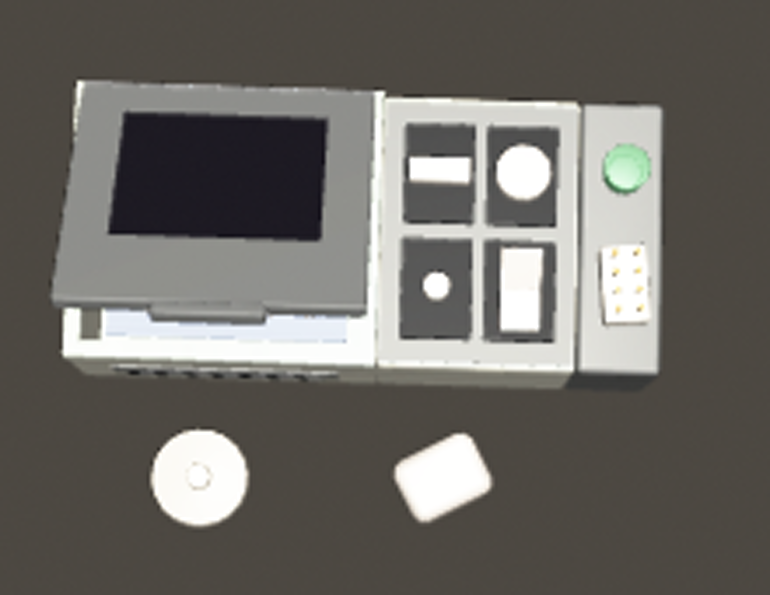

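View pics/scene0c.png

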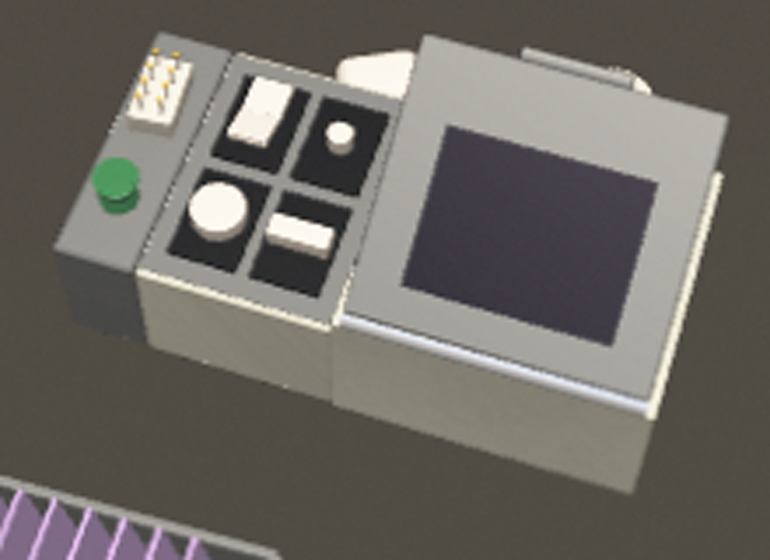

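The top picture shows the lid raised at crop (210,200). The module layout is bar key far-left (441,169), big key far-right (523,172), small key near-left (436,286) and rocker near-right (520,290), with its far half raised. The scene view agrees. The ledge holds the pot (627,167) and the bur block (626,285). Next I'll fit the unit pose.

```bash
cat >> h.py <<'E'
def blobs(cam,im):
    x0,x1,y0,y1=(316,362,180,252) if cam=='top' else (280,345,205,270)
    g=(im[y0:y1,x0:x1].min(2)>195).astype(np.uint8)
    n,l,s,c=cv2.connectedComponentsWithStats(g)
    return [(s[i,4],c[i]+[x0,y0]) for i in range(1,n) if s[i,4]>15]
E
cat > fit.py <<'E'
from h import *
from scipy.optimize import least_squares
M={'bar':(38,-73,118),'big':(38,-127,118),'small':(-38,-73,118)}
guess={'top':dict(bar=(326,198.3),big=(349.4,199.1),small=(324.6,231.7)),'scene':dict(bar=(315.8,257),big=(292.2,250.2),small=(327.4,228.9))}
obs=[]
for c in guess:
    B=blobs(c,cv2.imread(f'pics/{c}0.png'))
    for k,g in guess[c].items():
        b=min(B,key=lambda b:np.hypot(*(b[1]-g))); print(c,k,b[0],b[1].round(1),g); obs.append((c,k,b[1] if np.hypot(*(b[1]-g))<2 else np.array(g)))
def W(p,P): a=p[2]; return np.array([p[0]+np.cos(a)*P[0]-np.sin(a)*P[1],p[1]+np.sin(a)*P[0]+np.cos(a)*P[1],P[2]])
for cams in (('top',),('scene',),('top','scene')):
    f=lambda p:np.concatenate([(atz(c,*q,118)-W(p,M[k]))[:2] for c,k,q in obs if c in cams])
    r=least_squares(f,[610,50,0]); print(cams,r.x,r.fun.round(1))
p=r.x
for n,P in dict(lidpush=(-45,65,124),rock=(-18,-127,118),bar=M['bar'],big=M['big'],small=M['small'],bur=(0,-190,100)).items(): print(n,W(p,P).round(1))
# lid angle: near-edge ends in the top picture for trial angles
for th in (.25,.35,.45,.55): print(th,[proj('top',W(p,(80-175*np.cos(th)-12*np.sin(th),y,112+175*np.sin(th)+12*np.cos(th)))).round(1) for y in (-30,160)])
E
python3 fit.py
```

```text
top bar 115 [325.2 197.9] (326, 198.3)
top big 183 [349.  198.8] (349.4, 199.1)
top small 41 [324.2 231. ] (324.6, 231.7)
scene bar 107 [315.2 255.5] (315.8, 257)
scene big 165 [291.7 248.8] (292.2, 250.2)
scene small 33 [326.8 227.6] (327.4, 228.9)
('top',) [ 6.12404947e+02  5.02373726e+01 -5.23968613e-02] [-0.  -0.  -0.2  0.2  0.2 -0.2]
('scene',) [ 6.13007877e+02  5.21076360e+01 -4.87258612e-02] [ 0.  -0.1  0.2 -0.1 -0.2  0.2]
('top', 'scene') [ 6.12705648e+02  5.11725924e+01 -5.05531592e-02] [-0.4 -1.  -0.8 -0.8 -0.2 -1.   0.5  0.9  0.7  0.9  0.2  1. ]
lidpush [571.  118.4 124. ]
rock [588.3 -74.8 118. ]
bar [647.  -23.7 118. ]
big [644.2 -77.6 118. ]
small [571.1 -19.8 118. ]
bur [ 603.1 -138.6  100. ]
0.25 [array([303.6, 251.8]), array([215.1, 248.9])]
0.35 [array([303.6, 249. ]), array([214. , 246.1])]
0.45 [array([303.6, 245.3]), array([213. , 242.4])]
0.55 [array([303.6, 240.9]), array([212.1, 237.9])]
```

```bash
python3 -m jog '[[0,0,-1,0,0,0.9,0],[0,0,-1,0,0,0.9,0],[0,0,-1,0,0,0.9,0],[0,0,0,0,0,0.8,0],[0,0,0,0,0,0,0]]'
```

```text
t: 1.7
ee_pos: [203.2, -591.6, 312.1]
orientation: [3.139, -0.057, 0.001]
ft_force: [-0.7, 0.8, -0.9]
width: 51.2
grasp_force: 0.0
```

```bash
python3 -m jog '[[0.45,-0.95,0,0,0,0.14,0],[0.45,-0.95,0,0,0,0,0],[0.45,-0.95,0,0,0,0,0],[0.45,-0.95,0,0,0,0,0],[0.45,-0.95,0,0,0,0,0],[0.45,-0.95,0,0,0,0,0],[0.45,-0.95,0,0,0,0,0],[0.45,-0.95,0,0,0,0,0],[0.45,-0.95,0,0,0,0,0],[0.45,-0.95,0,0,0,0,0],[0.45,-0.95,0,0,0,0,0],[0.45,-0.95,0,0,0,0,0],[0.45,-0.95,0,0,0,0,0],[0.45,-0.95,0,0,0,0,0],[0.45,-0.95,0,0,0,0,0],[0.45,-0.95,0,0,0,0,0],[0.45,-0.95,0,0,0,0,0],[0.45,-0.95,0,0,0,0,0],[0.45,-0.95,0,0,0,0,0],[0,0,0,0,0,0,0]]'
```

```text
t: 3.7
ee_pos: [581.2, 116.8, 308.8]
orientation: [-3.14, 0.069, 0.003]
ft_force: [-0.3, -0.6, 0.7]
width: 0.4
grasp_force: 0.0
```

```bash
python3 -m jog '[[-0.25,0,0.8,0,0,0,0],[0,0,0.8,0,0,0,0],[0,0,0.6,0,0,0,0],[0,0,0.2,0,0,0,0],[0,0,0,0,0,0,0]]'; python3 -m jog '[[0,0,0.25,0,0,0,0],[0,0,0.25,0,0,0,0],[0,0,0.25,0,0,0,0],[0,0,0.25,0,0,0,0],[0,0,0,0,0,0,0]]'
```

```text
t: 4.2
ee_pos: [569.1, 112.8, 213.2]
orientation: [3.14, -0.078, -0.006]
ft_force: [-0.0, 0.3, 0.3]
width: -0.0
grasp_force: 0.0
t: 4.7
ee_pos: [569.3, 113.4, 173.0]
orientation: [3.14, -0.079, -0.004]
ft_force: [-0.2, 1.1, 0.1]
width: 0.3
grasp_force: 0.0
```

```bash
python3 -m jog '[[0,0,0.2,0,0,0,0],[0,0,0.2,0,0,0,0]]'; python3 -m jog '[[0,0,0.2,0,0,0,0],[0,0,0.2,0,0,0,0]]'; python3 -m jog '[[0,0,0.2,0,0,0,0]]'
python3 - <<'E'
from h import *
im=optics.get_image('scene'); cv2.imwrite('pics/s1.png',cv2.resize(im[100:340,230:500],None,fx=2.5,fy=2.5)[:,:,::-1])
E
```

```text
t: 4.9
ee_pos: [570.9, 113.7, 158.8]
orientation: [-3.14, 0.079, -0.002]
ft_force: [-0.5, 0.7, 3.6]
width: 0.5
grasp_force: 1.2
t: 5.1
ee_pos: [570.4, 113.6, 142.2]
orientation: [-3.141, 0.079, -0.0]
ft_force: [-1.8, 1.4, 2.8]
width: 0.4
grasp_force: 1.2
t: 5.2
ee_pos: [570.3, 113.6, 134.0]
orientation: [3.141, -0.079, -0.0]
ft_force: [-1.5, -0.2, 2.9]
width: 0.4
grasp_force: 1.2
```

View pics/s1.png

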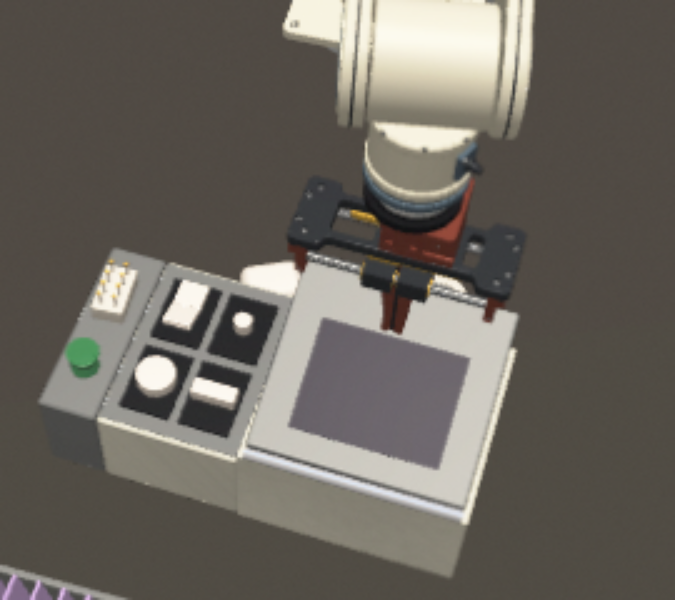

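The fingers are on the lid at crop (395,320) and pushing it down. It is nearly level, and nothing else has moved.

```bash
python3 -m jog '[[0,0,0.15,0,0,0,0],[0,0,0.05,0,0,0,0]]'; python3 -m jog '[[0,0,0.05,0,0,0,0]]'; python3 -m jog '[[0,0,0.05,0,0,0,0],[0,0,0,0,0,0,0]]'
```

```text
t: 5.45
ee_pos: [570.0, 113.5, 126.0]
orientation: [3.141, -0.079, -0.002]
ft_force: [-1.0, -0.5, 2.9]
width: 0.3
grasp_force: 1.2
t: 5.55
ee_pos: [570.3, 113.5, 124.5]
orientation: [3.141, -0.079, -0.001]
ft_force: [-1.1, 0.0, 2.5]
width: 0.3
grasp_force: 1.2
t: 5.75
ee_pos: [570.4, 113.5, 122.5]
orientation: [3.141, -0.079, 0.0]
ft_force: [-0.1, 0.3, 0.4]
width: 0.4
grasp_force: 0.3
```

```bash
python3 -m jog '[[0,0,0.03,0,0,0,0]]'; python3 -m jog '[[0,0,0.03,0,0,0,0]]';  python3 -m jog '[[0,0,0.03,0,0,0,0],[0,0,0,0,0,0,0]]'
```

```text
t: 5.85
ee_pos: [570.6, 113.6, 121.7]
orientation: [-3.141, 0.079, -0.001]
ft_force: [-1.3, -0.5, 3.0]
width: 0.7
grasp_force: 1.2
t: 5.95
ee_pos: [570.4, 113.5, 120.4]
orientation: [-3.141, 0.079, -0.0]
ft_force: [-1.7, -0.8, 3.0]
width: 0.7
grasp_force: 1.2
t: 6.15
ee_pos: [570.3, 113.5, 118.9]
orientation: [3.141, -0.079, -0.0]
ft_force: [0.3, 0.1, 1.4]
width: 0.3
grasp_force: 0.7
```

```bash
python3 -m jog '[[0,0,0.04,0,0,0,0]]'; python3 -m jog '[[0,0,0.04,0,0,0,0]]';  python3 -m jog '[[0,0,0.04,0,0,0,0]]'
python3 - <<'E'
from h import *
im=optics.get_image('wrist'); cv2.imwrite('pics/w1.png',im[:,:,::-1])
E
```

```text
t: 6.25
ee_pos: [570.6, 113.6, 117.6]
orientation: [-3.141, 0.079, -0.0]
ft_force: [-1.5, 0.7, 2.7]
width: 0.1
grasp_force: 1.2
t: 6.35
ee_pos: [570.4, 113.6, 115.8]
orientation: [-3.141, 0.079, 0.0]
ft_force: [-1.1, -0.7, 2.7]
width: 0.7
grasp_force: 1.2
t: 6.45
ee_pos: [570.3, 113.6, 114.1]
orientation: [3.141, -0.079, -0.0]
ft_force: [-1.2, 0.7, 2.7]
width: 0.5
grasp_force: 1.2
```

View pics/w1.png

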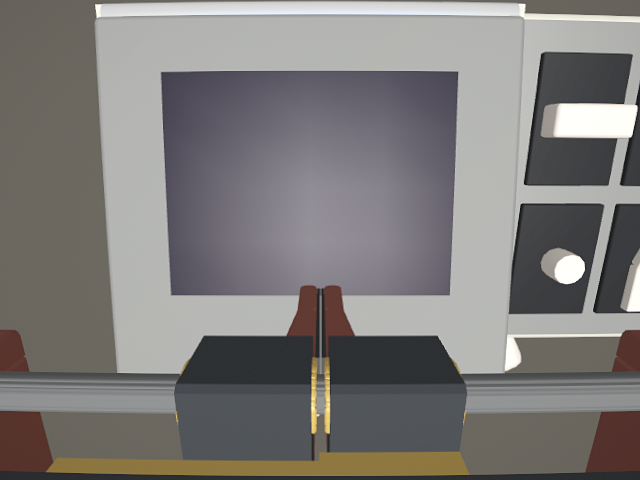

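The wrist view shows the lid plate under the closed fingertips (320,290) and still moving. TCP z is already below 124, so I need to measure the actual lid angle.

```bash
cat > lid.py <<'E'
from h import *
def W(P,p=(612.7,51.2,-.0506)): a=p[2]; return np.array([p[0]+np.cos(a)*P[0]-np.sin(a)*P[1],p[1]+np.sin(a)*P[0]+np.cos(a)*P[1],P[2]])
im=optics.get_image('scene'); o=ctrl.get_obs(); print(o['ee_pos'],o['ft_force'])
def pt(r,y,th,h=14): return W((80-r*np.cos(th)-h*np.sin(th)*-1*-1,y,110+r*np.sin(th)+h*np.cos(th)))
v=cv2.resize(im[190:310,330:460],None,fx=5,fy=5)[:,:,::-1].copy()
for th,c in ((0,(0,0,255)),(.05,(0,255,0)),(.1,(255,0,0))):
    q=[proj('scene',pt(r,y,th)) for r,y in ((175,-30),(175,160),(5,160),(5,-30))]
    cv2.polylines(v,[((np.array(q)+.5-[330,190])*5).astype(int)],True,c,1)
q=proj('scene',o['ee_pos']); cv2.circle(v,tuple(((q+.5-[330,190])*5).astype(int)),5,(0,255,255),1)
cv2.imwrite('pics/s2.png',v)
E
python3 lid.py
```

```text
[570.31469983 113.56491273 113.98746426] [-0.98613689 -0.32286043  0.87424636]
```

View pics/s2.png

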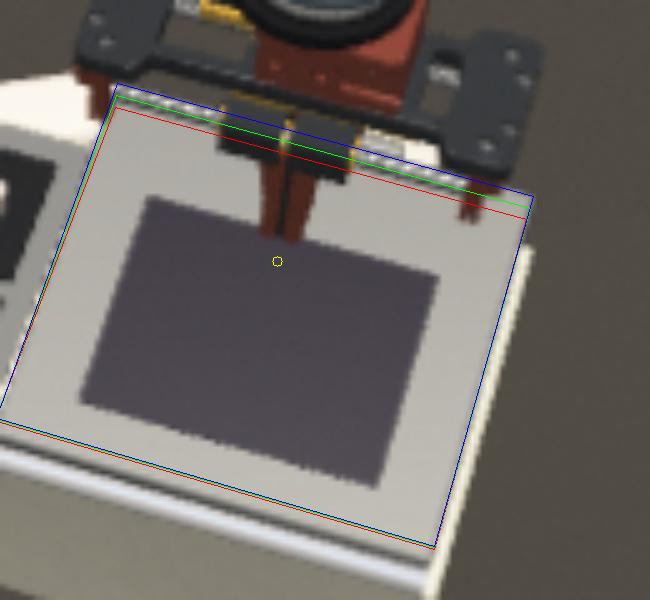

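```bash
python3 - <<'E'
from h import *
for z in (114,120,126,132,138): print(z,((proj('scene',[570.3,113.5,z])+.5-[330,190])*5).round(0))
for x in (560,550): print(x,((proj('scene',[x,113.5,124])+.5-[330,190])*5).round(0))
m=optics.camera_model('wrist'); H=np.linalg.inv(np.array(m['hand_eye'])); f=240/np.tan(np.radians(m['fov_y'])/2)
for z in (0,-10,-15,-20):
    p=H@[0,0,z,1]; s=np.array([p[0],-p[1]])/-p[2]; s=s*(1+m['k1']*(s@s)); print(z,s*f+[m['cx'],m['cy']])
E
python3 -m jog '[[0,0,0.05,0,0,0,0]]'; python3 -m jog '[[0,0,0.05,0,0,0,0]]';  python3 -m jog '[[0,0,0.05,0,0,0,0]]'
```

```text
114 [277. 261.]
120 [278. 254.]
126 [279. 246.]
132 [280. 239.]
138 [281. 231.]
560 [284. 230.]
550 [289. 212.]
0 [319.65451341 283.03647554]
-10 [319.61424675 290.12691141]
-15 [319.59262294 293.93503929]
-20 [319.56990546 297.93611365]
t: 6.65
ee_pos: [570.5, 113.6, 112.3]
orientation: [-3.141, 0.079, -0.0]
ft_force: [-1.7, 0.1, 1.6]
width: 0.5
grasp_force: 1.2
t: 6.75
ee_pos: [570.4, 113.6, 110.2]
orientation: [-3.141, 0.079, 0.0]
ft_force: [-1.3, -0.1, 2.8]
width: 0.3
grasp_force: 1.2
t: 6.85
ee_pos: [570.3, 113.6, 108.1]
orientation: [3.141, -0.079, -0.0]
ft_force: [-1.9, 0.4, 2.6]
width: 0.4
grasp_force: 1.2
```

```bash
python3 -m jog '[[0,0,0.05,0,0,0,0]]'; python3 -m jog '[[0,0,0.05,0,0,0,0]]';  python3 -m jog '[[0,0,0.05,0,0,0,0]]'; python3 lid.py
```

```text
t: 6.95
ee_pos: [570.3, 113.5, 106.0]
orientation: [3.141, -0.079, -0.0]
ft_force: [-1.8, 0.6, 3.4]
width: 0.4
grasp_force: 1.2
t: 7.05
ee_pos: [570.3, 113.5, 104.0]
orientation: [3.141, -0.079, -0.0]
ft_force: [-2.1, -0.0, 1.9]
width: 0.6
grasp_force: 1.2
t: 7.15
ee_pos: [570.3, 113.5, 102.0]
orientation: [3.141, -0.079, -0.0]
ft_force: [-1.9, 0.0, 2.7]
width: 0.2
grasp_force: 1.2
[570.21307373 113.53746188 101.74568899] [-0.67929903  0.27515697  0.85134874]
```

View pics/s2.png

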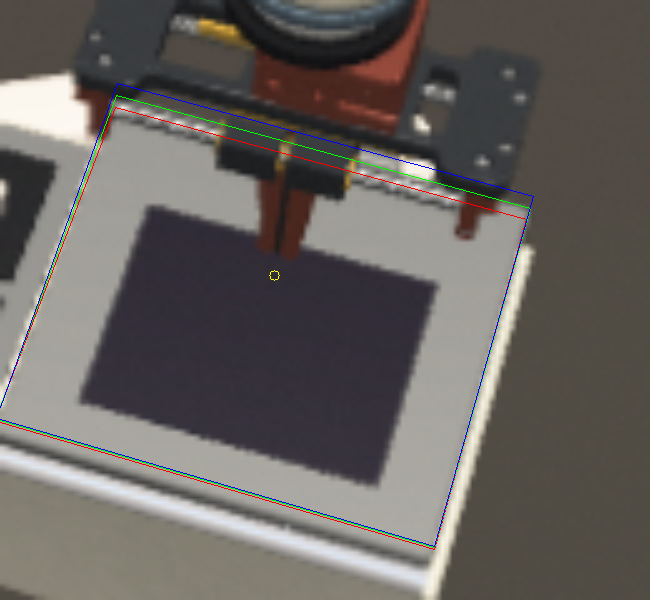

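The lid is almost level with the red zero outline, and the fingertip (280,255) sits about 16–20 mm above the reported TCP. I'll keep going until the force rises.

```bash
python3 -m jog '[[0,0,0.04,0,0,0,0]]'; python3 -m jog '[[0,0,0.04,0,0,0,0]]';  python3 -m jog '[[0,0,0.04,0,0,0,0]]'; python3 -m jog '[[0,0,0.04,0,0,0,0]]'
```

```text
t: 7.3
ee_pos: [570.5, 113.6, 100.6]
orientation: [-3.141, 0.079, -0.0]
ft_force: [-1.7, -0.7, 2.0]
width: 0.5
grasp_force: 1.2
t: 7.4
ee_pos: [570.4, 113.5, 99.0]
orientation: [3.141, -0.079, -0.0]
ft_force: [-1.4, 0.3, 3.0]
width: 0.4
grasp_force: 1.2
t: 7.5
ee_pos: [570.3, 113.6, 97.4]
orientation: [3.141, -0.079, -0.0]
ft_force: [-2.4, -0.2, 2.5]
width: 0.7
grasp_force: 1.2
t: 7.6
ee_pos: [570.3, 113.6, 95.7]
orientation: [3.141, -0.079, -0.0]
ft_force: [-2.0, 0.2, 2.4]
width: 0.3
grasp_force: 1.2
```

Run:
```python
from h import *
def tri(a,b):
    (o1,d1),(o2,d2)=ray('top',*a),ray('scene',*b)
    t=np.linalg.lstsq(np.c_[d1,-d2],o2-o1,rcond=None)[0]; p,q=o1+d1*t[0],o2+d2*t[1]; return ((p+q)/2).round(1),np.linalg.norm(p-q).round(1)
# initial near lid corners, then dark window near corners
for n,a,b in (('y160',(53,300),(728,117)),('y-30',(367,310),(425,37)),('win+',(108,234),(657,184)),('win-',(321,241),(447,126)),('win far+',(123,112),(613,345)),('win far-',(327,119),(403,287)),('big',(523,172),(217,211)),('jar knob',(199,476),(640,82))):
    print(n,tri(np.array(a)/3.5+[200,150],np.array(b)/3.5+[230,190]))
```

```text
y160 (array([551.9, 213. , 199. ]), np.float64(4.6))
y-30 (array([542.5,  25.2, 197.4]), np.float64(5.5))
win+ (array([595.5, 181.9, 178.2]), np.float64(3.1))
win- (array([588.7,  52.1, 177.8]), np.float64(4.1))
win far+ (array([682.7, 178.3, 133.3]), np.float64(3.4))
win far- (array([676.4,  48.8, 130.3]), np.float64(4.8))
big (array([644. , -78.4, 110. ]), np.float64(3.0))
jar knob (array([451.9, 145.9,  74.3]), np.float64(23.0))
```

```bash
python3 -m jog '[[0,0,0.04,0,0,0,0]]'; python3 -m jog '[[0,0,0.04,0,0,0,0]]';  python3 -m jog '[[0,0,0.04,0,0,0,0]]'; python3 -m jog '[[0,0,0.04,0,0,0,0]]'; python3 -c "
from h import *
im=optics.get_image('scene');print(ctrl.get_obs()['joint_torque'])
cv2.imwrite('pics/s3.png',cv2.resize(im[170:320,330:460],None,fx=4,fy=4,interpolation=2)[:,:,::-1])"
```

```text
t: 7.7
ee_pos: [570.4, 113.6, 94.1]
orientation: [3.141, -0.079, -0.0]
ft_force: [-2.5, -0.7, 2.9]
width: 0.3
grasp_force: 1.2
t: 7.8
ee_pos: [570.4, 113.6, 92.5]
orientation: [3.141, -0.079, -0.0]
ft_force: [-1.4, 0.2, 2.6]
width: 0.4
grasp_force: 1.3
t: 7.9
ee_pos: [570.4, 113.6, 92.0]
orientation: [3.141, -0.079, -0.0]
ft_force: [-9.0, -1.4, 25.4]
width: 0.5
grasp_force: 12.6
t: 8.0
ee_pos: [570.5, 113.6, 91.8]
orientation: [-3.141, 0.079, -0.0]
ft_force: [-13.4, -2.6, 38.1]
width: 0.6
grasp_force: 19.3
[-2.92328177e-01 -3.88165390e+01 -2.09201485e+01 -6.30828599e-02
 -3.55809264e+00 -7.93111449e-04]
```

View pics/s3.png

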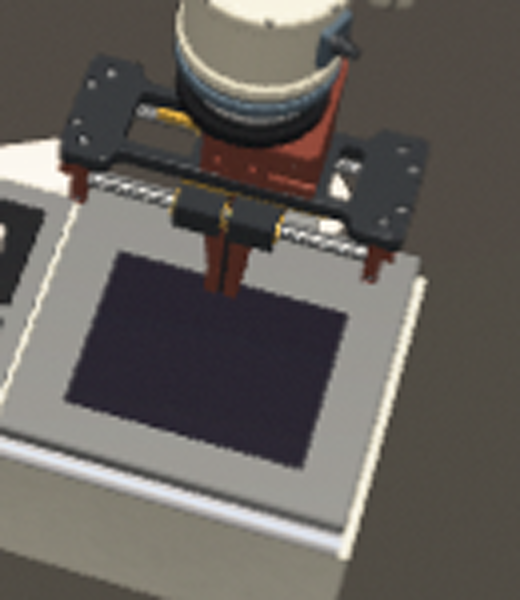

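The force rose sharply at TCP z≈92 with the lid flat, so it is shut. The real closed tip is about 32 mm above the reported TCP. I'll rise, move over the controls and check with the wrist camera.

```bash
python3 -m jog '[[0,0,-0.3,0,0,0,0],[0,0,-0.9,0,0,0,0],[0,0,-0.9,0,0,0,0],[0.1,0.8,0,0,0,0.06,0],[0.1,0.8,0,0,0,0,0],[0.1,0.8,0,0,0,0,0],[0.1,0.8,0,0,0,0,0],[0.1,0.8,0,0,0,0,0],[0.1,0.7,0,0,0,0,0],[0,0,0,0,0,0,0],[0,0,0,0,0,0,0]]'
python3 - <<'E'
from h import *
from scipy.optimize import least_squares
o=ctrl.get_obs(); im=optics.get_image('wrist'); cv2.imwrite('pics/w2.png',im[:,:,::-1])
for n in ('bar_key','big_key','small_key','rocker','lid'):
    for r in optics.masks_of(n,'wrist')[:2]:
        ys,xs=np.nonzero(r['pixels']); print(n,round(r['conf'],2),np.round(r['extent']),round(xs.mean(),1),round(ys.mean(),1),atz('wrist',xs.mean(),ys.mean(),118).round(0))
print(o['ee_pos'],o['orientation'],np.array(optics.camera_model('wrist')['hand_eye']).round(2))
E
```

```text
t: 9.15
ee_pos: [584.1, -75.9, 173.4]
orientation: [-3.14, 0.091, -0.001]
ft_force: [-0.7, 0.4, -0.0]
width: 0.1
grasp_force: 0.0
bar_key 0.95 [236. 161.  67.  28.] 234.8 161.4 [648. -24. 118.]
big_key 0.98 [318. 160.  54.  57.] 317.7 160.4 [646. -77. 118.]
big_key 0.75 [ 94. 226. 189. 264.] 87.8 226.4 [612.  81. 118.]
small_key 0.66 [243. 271.  28.  29.] 242.8 270.3 [574. -20. 118.]
small_key 0.58 [423. 153.  48.  51.] 422.1 153.7 [ 646. -143.  118.]
rocker 0.83 [318. 265.  36.  54.] 318.4 261.4 [578. -73. 118.]
lid 0.57 [ 97. 226. 192. 264.] 87.9 226.3 [612.  81. 118.]
[584.09158667 -75.85305526 173.3576986 ] [-3.14005783e+00  9.14458677e-02 -5.51068363e-04] [[  -0.      0.96    0.28   76.57]
 [   1.      0.      0.      0.46]
 [   0.      0.28   -0.96 -194.31]
 [   0.      0.      0.      1.  ]]
```

View pics/w2.png

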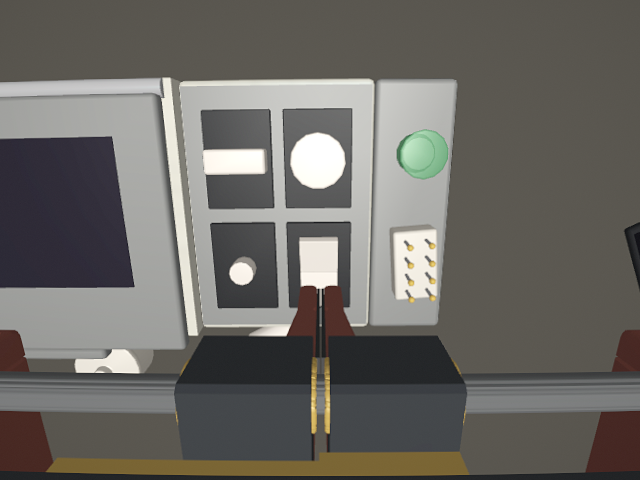

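The wrist view shows the tip at (320,287), just below the rocker's raised far half (318,255). The keys backproject consistently, so the pose is right and the closed tips really are shorter. The red outer brackets could come near the bur block, so I'll check their height first.

Run:
```python
from h import *
for z in (110,124,135,145,155,165,175): print(z,atz('scene',423,240,z).round(0),atz('scene',348.8,219.5,z).round(0),atz('scene',220/4+330,297/4+170,z).round(0))
# wrist at TCP z173.4: bracket bottoms inner edge and tip, in tool coords for assumed depth
m=optics.camera_model('wrist'); H=np.array(m['hand_eye']); f=240/np.tan(np.radians(m['fov_y'])/2)
for u,v in ((620,335),(10,335),(320,287)):
    d=np.array([(u-m['cx'])/f,(v-m['cy'])/f]); s=d.copy()
    for _ in range(30): s=d/(1+m['k1']*(s@s))
    dd=H[:3,:3]@[s[0],-s[1],-1]; 
    for z in (0,-20,-30,-50,-70,-90): print(u,z,(H[:3,3]+dd*(z-H[2,3])/dd[2]).round(0))
```

```text
110 [541. 194. 110.] [532.  22. 110.] [574. 115. 110.]
124 [550. 194. 124.] [541.  24. 124.] [583. 116. 124.]
135 [557. 193. 135.] [548.  25. 135.] [590. 116. 135.]
145 [564. 193. 145.] [555.  27. 145.] [596. 117. 145.]
155 [571. 193. 155.] [562.  28. 155.] [603. 118. 155.]
165 [577. 193. 165.] [569.  30. 165.] [609. 118. 165.]
175 [584. 193. 175.] [576.  31. 175.] [615. 119. 175.]
620 0 [-33. 174.   0.]
620 -20 [-21. 156. -20.]
620 -30 [-16. 147. -30.]
620 -50 [ -5. 129. -50.]
620 -70 [  7. 111. -70.]
620 -90 [ 18.  94. -90.]
10 0 [ -33. -180.    0.]
10 -20 [ -22. -161.  -20.]
10 -30 [ -16. -152.  -30.]
10 -50 [  -5. -134.  -50.]
10 -70 [   7. -115.  -70.]
10 -90 [ 18. -96. -90.]
320 0 [-2.  0.  0.]
320 -20 [  6.   0. -20.]
320 -30 [ 10.   0. -30.]
320 -50 [ 18.   0. -50.]
320 -70 [ 26.   0. -70.]
320 -90 [ 34.   0. -90.]
```

```bash
python3 -m jog '[[0.15,0,0.8,0,0,0,0],[0,0,0.8,0,0,0,0],[0,0,0.1,0,0,0,0],[0,0,0,0,0,0,0]]'; python3 -m jog '[[0,0,0.1,0,0,0,0],[0,0,0.05,0,0,0,0]]';python3 -m jog '[[0,0,0.05,0,0,0,0]]';python3 -m jog '[[0,0,0.05,0,0,0,0]]'
```

```text
t: 9.85
ee_pos: [589.3, -75.3, 104.9]
orientation: [-3.14, 0.088, 0.003]
ft_force: [-0.3, -0.5, -0.1]
width: 0.4
grasp_force: 0.0
t: 10.05
ee_pos: [590.9, -75.9, 100.7]
orientation: [3.14, -0.089, 0.004]
ft_force: [1.1, 0.2, 0.9]
width: 0.3
grasp_force: 0.0
t: 10.15
ee_pos: [590.6, -75.9, 98.4]
orientation: [3.14, -0.089, 0.003]
ft_force: [-0.2, -0.6, 0.2]
width: 0.5
grasp_force: 0.0
t: 10.25
ee_pos: [590.3, -75.9, 96.1]
orientation: [3.14, -0.089, 0.002]
ft_force: [0.0, 0.1, -0.4]
width: 0.4
grasp_force: 0.0
```

```bash
for i in 1; do python3 -m jog '[[0,0,0.05,0,0,0,0]]';python3 -m jog '[[0,0,0.05,0,0,0,0]]';python3 -m jog '[[0,0,0.04,0,0,0,0]]';python3 -m jog '[[0,0,0.04,0,0,0,0]]';python3 -m jog '[[0,0,0.03,0,0,0,0]]'; done | grep -E "t:|pos|force"
```

```text
t: 10.35
ee_pos: [590.1, -75.9, 93.7]
ft_force: [-0.9, 0.8, 0.0]
grasp_force: 0.0
t: 10.45
ee_pos: [590.0, -75.9, 91.5]
ft_force: [-0.6, -0.2, 1.8]
grasp_force: 0.5
t: 10.55
ee_pos: [590.5, -75.9, 90.0]
ft_force: [0.9, -0.0, 2.0]
grasp_force: 1.0
t: 10.65
ee_pos: [590.7, -75.9, 88.6]
ft_force: [1.6, -0.3, 1.8]
grasp_force: 0.9
t: 10.75
ee_pos: [590.4, -75.9, 87.2]
ft_force: [1.4, 0.1, 1.9]
grasp_force: 0.8
```

```bash
for i in 1; do python3 -m jog '[[0,0,0.03,0,0,0,0]]';python3 -m jog '[[0,0,0.03,0,0,0,0]]';python3 -m jog '[[0,0,0.02,0,0,0,0]]'; python3 -m jog '[[0,0,0.02,0,0,0,0]]'; done | grep -E "t:|pos|force"
```

```text
t: 10.85
ee_pos: [590.1, -75.9, 85.9]
ft_force: [1.0, 0.3, 2.4]
grasp_force: 0.8
t: 10.95
ee_pos: [590.0, -75.8, 84.6]
ft_force: [1.2, -1.2, 1.4]
grasp_force: 0.7
t: 11.05
ee_pos: [589.8, -75.8, 83.7]
ft_force: [1.1, 0.9, 1.4]
grasp_force: 0.7
t: 11.15
ee_pos: [589.8, -75.8, 82.9]
ft_force: [1.3, -0.2, 0.7]
grasp_force: 0.7
```

```bash
for i in 1; do python3 -m jog '[[0,0,0.02,0,0,0,0]]';python3 -m jog '[[0,0,0.02,0,0,0,0]]';python3 -m jog '[[0,0,0.02,0,0,0,0]]'; python3 -m jog '[[0,0,0.02,0,0,0,0]]';python3 -m jog '[[0,0,0.02,0,0,0,0]]'; done | grep -E "t:|pos|force"
python3 -c "
from h import *
im=optics.get_image('scene');
cv2.imwrite('pics/s4.png',cv2.resize(im[160:310,240:380],None,fx=4,fy=4,interpolation=2)[:,:,::-1])"
```

```text
t: 11.25
ee_pos: [589.9, -75.8, 82.3]
ft_force: [0.7, 0.0, 8.4]
grasp_force: 3.9
t: 11.35
ee_pos: [590.0, -75.8, 82.2]
ft_force: [-2.7, -0.4, 13.9]
grasp_force: 6.9
t: 11.45
ee_pos: [590.0, -75.8, 82.0]
ft_force: [-4.4, 0.6, 19.8]
grasp_force: 9.9
t: 11.55
ee_pos: [590.1, -75.8, 81.9]
ft_force: [-7.8, 0.9, 26.3]
grasp_force: 12.9
t: 11.65
ee_pos: [590.2, -75.9, 81.8]
ft_force: [-9.0, 1.4, 31.3]
grasp_force: 15.9
```

View pics/s4.png

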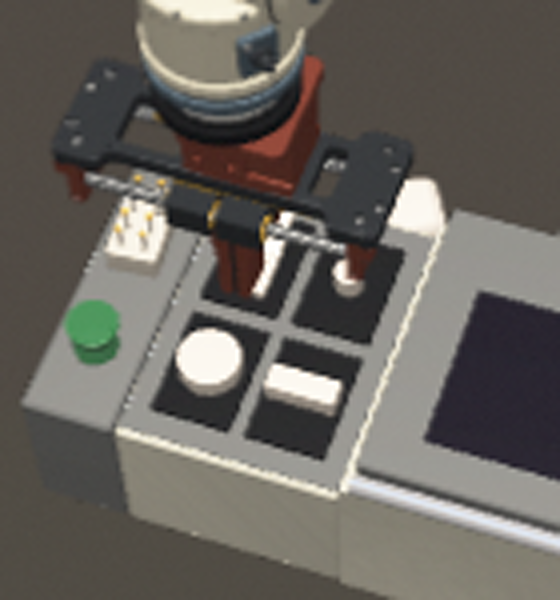

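The scene view shows the fingers on the rocker at crop (238,290), with the near half now tipped up. Keys, pot and bur block are untouched. The rocker stop implies a tip offset about 4 mm different from the lid stop. I'll probe the lid near its hinge and then at its free edge to be sure it is fully shut.

```bash
python3 -m jog '[[0,0,-0.2,0,0,0,0],[0,0,-0.9,0,0,0,0],[0,0,-0.6,0,0,0,0],[0.38,-0.96,0,0,0,0,0],[0.38,-0.96,0,0,0,0,0],[0.38,-0.96,0,0,0,0,0],[0.38,-0.96,0,0,0,0,0],[0.38,-0.96,0,0,0,0,0],[0,0,0,0,0,0,0]]'; python3 -m jog '[[0,0,0.8,0,0,0,0],[0,0,0.25,0,0,0,0],[0,0,0,0,0,0,0]]'; for i in 1; do  python3 -m jog '[[0,0,0.05,0,0,0,0]]';python3 -m jog '[[0,0,0.05,0,0,0,0]]';python3 -m jog '[[0,0,0.05,0,0,0,0]]'; done | grep -E "t:|pos|force"
```

```text
t: 12.6
ee_pos: [677.7, 116.0, 146.5]
orientation: [-3.139, 0.083, -0.0]
ft_force: [0.5, 0.5, -0.5]
width: 0.2
grasp_force: 0.0
t: 12.9
ee_pos: [674.3, 110.6, 102.6]
orientation: [3.139, -0.09, -0.009]
ft_force: [0.7, -1.2, -0.6]
width: 0.3
grasp_force: 0.0
t: 13.0
ee_pos: [676.7, 110.9, 103.5]
ft_force: [0.1, -0.2, 0.2]
grasp_force: 0.0
t: 13.1
ee_pos: [677.4, 111.1, 102.2]
ft_force: [1.7, -0.4, -1.3]
grasp_force: 0.0
t: 13.2
ee_pos: [677.3, 111.3, 100.1]
ft_force: [-0.5, -0.5, -0.4]
grasp_force: 0.0
```

```bash
for i in 1; do  python3 -m jog '[[0,0,0.05,0,0,0,0]]';python3 -m jog '[[0,0,0.05,0,0,0,0]]';python3 -m jog '[[0,0,0.04,0,0,0,0]]';python3 -m jog '[[0,0,0.02,0,0,0,0]]';python3 -m jog '[[0,0,0.02,0,0,0,0]]'; done | grep -E "t:|pos|force"
```

```text
t: 13.3
ee_pos: [677.1, 111.4, 97.7]
ft_force: [0.5, -0.8, -0.4]
grasp_force: 0.0
t: 13.4
ee_pos: [676.9, 111.5, 95.4]
ft_force: [-0.4, -0.0, -0.8]
grasp_force: 0.0
t: 13.5
ee_pos: [676.7, 111.6, 93.5]
ft_force: [-0.4, -0.0, -0.1]
grasp_force: 0.0
t: 13.6
ee_pos: [676.5, 111.6, 92.5]
ft_force: [0.0, -0.6, 0.8]
grasp_force: 0.0
t: 13.7
ee_pos: [676.6, 111.6, 92.4]
ft_force: [-3.3, -0.3, 7.3]
grasp_force: 4.3
```

Contact came at 92.6 near the hinge and 92.3 near the edge, so the lid is level and shut, with a tip offset of about 31.5 mm. Next I'll verify the rocker by camera.

```bash
python3 -m jog '[[0,0,-0.2,0,0,0,0],[0,0,-0.9,0,0,0,0],[0,0,-0.9,0,0,0,0],[-0.6,0.82,0,0,0,0,0],[-0.6,0.82,0,0,0,0,0],[-0.6,0.82,0,0,0,0,0],[-0.6,0.82,0,0,0,0,0],[0,0,0,0,0,0,0],[0,0,0,0,0,0,0]]'
python3 - <<'E'
from h import *
im=optics.get_image('wrist')
for n in ('bar_key','big_key','small_key','rocker'):
    for r in optics.masks_of(n,'wrist')[:1]:
        ys,xs=np.nonzero(r['pixels']); print(n,round(r['conf'],2),np.round(r['extent']),atz('wrist',xs.mean(),ys.mean(),118).round(1))
# predicted rocker outline: off (phi=0) / on (phi=.36); V faces from the pivot line
m=optics.camera_model('wrist'); o=ctrl.get_obs(); T=np.eye(4); T[:3,:3]=R.from_rotvec(o['orientation']).as_matrix(); T[:3,3]=o['ee_pos']; V=np.linalg.inv(T@np.array(m['hand_eye'])); f=240/np.tan(np.radians(m['fov_y'])/2)
def pw(P):
    p=V@np.r_[P,1]; s=np.array([p[0],-p[1]])/-p[2]; s=s*(1+m['k1']*(s@s)); return s*f+[m['cx'],m['cy']]
a=-.0506
def U(P): return np.array([614+np.cos(a)*P[0]-np.sin(a)*P[1],51+np.sin(a)*P[0]+np.cos(a)*P[1],P[2]])
X0,Y0,S=260,150,4
v=cv2.resize(im[Y0:Y0+150,X0:X0+190],None,fx=S,fy=S,interpolation=2)[:,:,::-1].copy()
for zf,zn,c in ((127.5,118,(0,0,255)),(118,127.5,(0,200,0))):
    for x,z in ((26,zf),(0,118),(-26,zn)):
        q=[tuple(((pw(U((-38+x,-127+y,z)))+.5-[X0,Y0])*S).astype(int)) for y in (-13,13)]; cv2.line(v,q[0],q[1],c,1)
cv2.imwrite('pics/w3.png',v)
E
```

```text
t: 14.6
ee_pos: [573.7, -14.5, 172.7]
orientation: [-3.14, 0.092, -0.002]
ft_force: [0.3, 0.2, 0.7]
width: 0.7
grasp_force: 0.0
bar_key 0.81 [329. 137.  64.  25.] [649.3 -22.4 118. ]
big_key 0.88 [412. 138.  60.  56.] [647.2 -75.2 118. ]
small_key 0.59 [327. 253.  25.  31.] [574.8 -19.1 118. ]
rocker 0.6 [405. 252.  42.  79.] [572.5 -71.7 118. ]
```

View pics/w3.png

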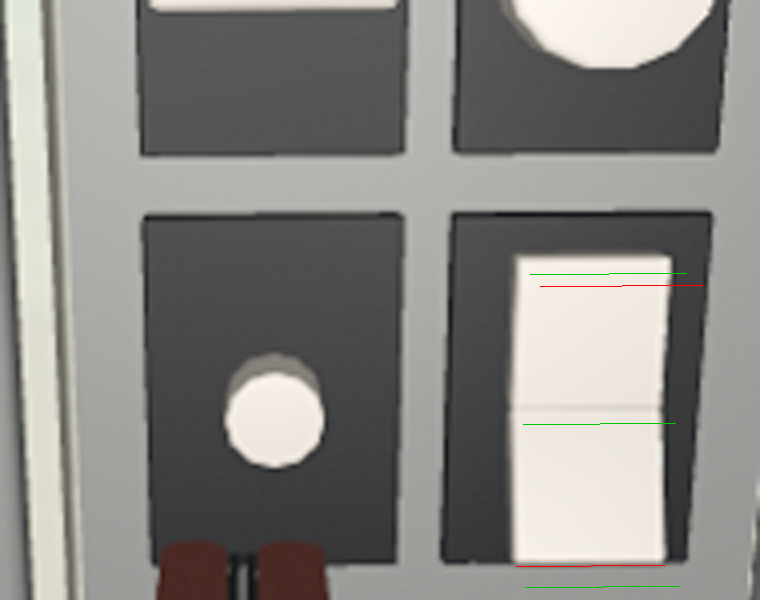

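The wrist crop shows the rocker with its far half level (fold at 407, far edge at 255), which matches the "on" outline, and the small key still up. Next is the bar key.

```bash
python3 -m jog '[[0.94,0.06,0,0,0,0,0],[0.94,0.06,0,0,0,0,0],[0,0,0,0,0,0,0],[0,0,0.9,0,0,0,0],[0,0,0.9,0,0,0,0],[0,0,0.1,0,0,0,0],[0,0,0,0,0,0,0],[0,0,0,0,0,0,0]]'; for i in 1; do  python3 -m jog '[[0,0,0.05,0,0,0,0]]';python3 -m jog '[[0,0,0.05,0,0,0,0]]';python3 -m jog '[[0,0,0.05,0,0,0,0]]'; done | grep -E "t:|pos|force"
```

```text
t: 15.65
ee_pos: [649.2, -22.8, 97.5]
orientation: [3.14, -0.088, 0.003]
ft_force: [0.8, 0.2, 1.0]
width: 0.4
grasp_force: 0.0
t: 15.75
ee_pos: [649.8, -23.0, 96.2]
ft_force: [0.4, -0.3, 0.4]
grasp_force: 0.0
t: 15.85
ee_pos: [649.2, -23.0, 93.5]
ft_force: [0.2, 0.9, -0.2]
grasp_force: 0.0
t: 15.95
ee_pos: [648.7, -23.1, 90.7]
ft_force: [0.5, 0.4, 0.6]
grasp_force: 0.0
```

```bash
for i in 1; do python3 -m jog '[[0,0,0.05,0,0,0,0]]'; python3 -m jog '[[0,0,0.05,0,0,0,0]]';python3 -m jog '[[0,0,0.04,0,0,0,0]]';python3 -m jog '[[0,0,0.04,0,0,0,0]]';python3 -m jog '[[0,0,0.03,0,0,0,0]]'; done | grep -E "t:|pos|force"
```

```text
t: 16.05
ee_pos: [648.4, -23.1, 88.2]
ft_force: [-0.3, 0.3, -0.4]
grasp_force: 0.0
t: 16.15
ee_pos: [648.2, -23.1, 85.9]
ft_force: [-0.6, -0.4, 2.7]
grasp_force: 1.4
t: 16.25
ee_pos: [648.2, -23.1, 84.3]
ft_force: [-1.0, 0.9, 2.4]
grasp_force: 1.4
t: 16.35
ee_pos: [648.3, -23.1, 82.8]
ft_force: [-2.0, -0.3, 2.3]
grasp_force: 1.4
t: 16.45
ee_pos: [648.3, -23.1, 81.5]
ft_force: [-1.3, -0.1, 3.0]
grasp_force: 1.4
```

```bash
for i in 1; do python3 -m jog '[[0,0,0.03,0,0,0,0]]'; python3 -m jog '[[0,0,0.02,0,0,0,0]]';python3 -m jog '[[0,0,0.02,0,0,0,0]]';python3 -m jog '[[0,0,0.02,0,0,0,0]]'; done | grep -E "t:|pos|force"
```

```text
t: 16.55
ee_pos: [648.3, -23.1, 80.3]
ft_force: [-0.7, 0.1, 10.7]
grasp_force: 5.4
t: 16.65
ee_pos: [648.3, -23.1, 80.2]
ft_force: [-4.1, 0.2, 14.2]
grasp_force: 6.9
t: 16.75
ee_pos: [648.4, -23.1, 80.1]
ft_force: [-5.6, -0.7, 20.0]
grasp_force: 9.7
t: 16.85
ee_pos: [648.5, -23.1, 80.1]
ft_force: [-8.8, -0.1, 24.0]
grasp_force: 12.3
```

The bar key bottomed out, with the force rising sharply at 80.3. I'll lift off and do a numeric fit of the rocker angle before starting.

```bash
python3 -m jog '[[0,0,-0.2,0,0,0,0],[0,0,-0.9,0,0,0,0],[0,0,-0.9,0,0,0,0],[-0.9,-0.1,0,0,0,0,0],[-0.9,-0.1,0,0,0,0,0],[0,0,0,0,0,0,0],[0,0,0,0,0,0,0],[0,0,0,0,0,0,0]]'
cat > rk.py <<'E'
from h import *
from scipy.optimize import least_squares
import sys
o=ctrl.get_obs(); im=optics.get_image('wrist'); cv2.imwrite('pics/w4.png',im[:,:,::-1]); print(o['ee_pos'].round(1))
m=optics.camera_model('wrist'); T=np.eye(4); T[:3,:3]=R.from_rotvec(o['orientation']).as_matrix(); T[:3,3]=o['ee_pos']; V=np.linalg.inv(T@np.array(m['hand_eye'])); f=240/np.tan(np.radians(m['fov_y'])/2)
def pw(P):
    p=V@np.r_[P,1]; s=np.array([p[0],-p[1]])/-p[2]; s=s*(1+m['k1']*(s@s)); return s*f+[m['cx'],m['cy']]
for n in ('rocker','bar_key','big_key','small_key'):
    r=optics.masks_of(n,'wrist')
    if not r: print(n,'-'); continue
    r=r[0]; cx,cy,w,h=[int(q) for q in r['extent']]; x0,x1,y0,y1=cx-w//2-12,cx+w//2+13,cy-h//2-12,cy+h//2+13
    g=(im[y0:y1,x0:x1].min(2)>175).astype(np.uint8)
    k,l,s,c=cv2.connectedComponentsWithStats(g); i=1+np.argmax(s[1:,4]); l=l==i
    print(n,round(r['conf'],2),r['extent'],'area',s[i,4],'c',(c[i]+[x0,y0]).round(1),atz('wrist',*(c[i]+[x0,y0]),118).round(1))
    if n=='rocker':
        rows=np.nonzero(l.any(1))[0]; W=[(j+y0,l[j].sum(),np.nonzero(l[j])[0].mean()+x0) for j in rows]
        mask=np.zeros(im.shape[:2],np.uint8); mask[y0:y1,x0:x1]=l; lo=rows[0]+y0
def poly(p):
    x,y,a,phi=p; U=lambda q:np.array([x+np.cos(a)*q[0]-np.sin(a)*q[1],y+np.sin(a)*q[0]+np.cos(a)*q[1],q[2]])
    # paddle rotates about pivot (z115); far face normal offset 3 mm
    def P(r,yy,side):
        t=(.36-phi) if side>0 else -phi  # slope of the face, rising towards +x
        return U((r*np.cos(t)-3*np.sin(t),yy,115+r*np.sin(t)+3*np.cos(t)))
    return np.array([pw(q)+.5 for q in (P(26.5,13,1),P(26.5,-13,1),P(0,-13,1),P(-26.5,-13,-1),P(-26.5,13,-1),P(0,13,1))])
def iou(p):
    z=np.zeros((1920,2560),np.uint8); cv2.fillPoly(z,[(poly(p)*4).astype(np.int32)],1); z=cv2.resize(z*255,(640,480),interpolation=cv2.INTER_AREA)/255.
    return np.abs(z-mask).sum()
from scipy.optimize import minimize
for phi in (0,.09,.18,.27,.36,.45):
    r=min((minimize(lambda q:iou((q[0],q[1],q[2]/50,phi)),(568+d,-73,-2.5),method='Nelder-Mead',options=dict(initial_simplex=[(568+d,-73,-2.5),(571+d,-73,-2.5),(568+d,-70,-2.5),(568+d,-73,-1.5)])) for d in (-2,3)),key=lambda r:r.fun)
    print(phi,r.fun.round(1),r.x.round(2))
E
python3 rk.py
```

```text
t: 17.65
ee_pos: [578.1, -11.1, 158.1]
orientation: [3.14, -0.089, 0.002]
ft_force: [-0.8, -0.2, 0.1]
width: 0.5
grasp_force: 0.0
[578.1 -11.1 158.1]
rocker -
bar_key 0.87 [336.2, 143.4, 66.5, 28.8] area 1602 c [334.3 146. ] [648.4 -23.8 118. ]
big_key 0.55 [421.9, 144.3, 66.7, 60.8] area 2731 c [425.  145.5] [645.6 -77.6 118. ]
small_key 0.61 [333.8, 264.6, 26.7, 25.4] area 473 c [334.3 267.2] [572.1 -20.2 118. ]Traceback (most recent call last):
  File "rk.py", line 30, in <module>
    r=min((minimize(lambda q:iou((q[0],q[1],q[2]/50,phi)),(568+d,-73,-2.5),method='Nelder-Mead',options=dict(initial_simplex=[(568+d,-73,-2.5),(571+d,-73,-2.5),(568+d,-70,-2.5),(568+d,-73,-1.5)])) for d in (-2,3)),key=lambda r:r.fun)
  File "rk.py", line 30, in <genexpr>
    r=min((minimize(lambda q:iou((q[0],q[1],q[2]/50,phi)),(568+d,-73,-2.5),method='Nelder-Mead',options=dict(initial_simplex=[(568+d,-73,-2.5),(571+d,-73,-2.5),(568+d,-70,-2.5),(568+d,-73,-1.5)])) for d in (-2,3)),key=lambda r:r.fun)
           ~~~~~~~~^^^^^^^^^^^^^^^^^^^^^^^^^^^^^^^^^^^^^^^^^^^^^^^^^^^^^^^^^^^^^^^^^^^^^^^^^^^^^^^^^^^^^^^^^^^^^^^^^^^^^^^^^^^^^^^^^^^^^^^^^^^^^^^^^^^^^^^^^^^^^^^^^^^^^^^^^^^^^^^^^^^^^^^^^^^^^^^^^
    res = _minimize_neldermead(fun, x0, args, callback, bounds=bounds,
                               **options)
    fsim[k] = func(sim[k])
              ~~~~^^^^^^^^
    fx = function(np.copy(x), *(wrapper_args + args))
  File "rk.py", line 30, in <lambda>
    r=min((minimize(lambda q:iou((q[0],q[1],q[2]/50,phi)),(568+d,-73,-2.5),method='Nelder-Mead',options=dict(initial_simplex=[(568+d,-73,-2.5),(571+d,-73,-2.5),(568+d,-70,-2.5),(568+d,-73,-1.5)])) for d in (-2,3)),key=lambda r:r.fun)
                             ~~~^^^^^^^^^^^^^^^^^^^^^^^^^
  File "rk.py", line 27, in iou
    return np.abs(z-mask).sum()
                    ^^^^
NameError: name 'mask' is not defined
```

```bash
sed -i "s/    r=optics.masks_of(n,'wrist')/    q=pw((569,-73,118)); r=optics.masks_of(n,'wrist') if n!='rocker' else [dict(conf=1,extent=[q[0],q[1],48,86])]/" rk.py; timeout 400 python3 rk.py
```

```text
[577.3 -11.1 157.6]
rocker 1 [np.float64(415.9172682622309), np.float64(267.3876696975838), 48, 86] area 3108 c [416.9 263.8] [571.2 -73.6 118. ]
bar_key 0.84 [334.4, 145.2, 66.7, 27.4] area 1644 c [334.6 144.6] [648.5 -24.  118. ]
big_key 0.62 [422.7, 142.8, 59.6, 60.3] area 2748 c [425.4 144. ] [645.9 -77.8 118. ]
small_key 0.33 [414.6, 264.7, 39.1, 79.6] area 3108 c [416.9 263.8] [570.9 -73.5 118. ]
0 504.8 [575.49 -73.17   1.07]
0.09 383.2 [ 5.7429e+02 -7.3260e+01  1.0000e-02]
0.18 281.6 [572.89 -73.27  -1.06]
0.27 203.5 [571.92 -73.14  -2.11]
0.36 177.2 [571.2  -73.26  -1.99]
0.45 182.0 [570.71 -73.07  -2.25]
```

The rocker fit is best at about 0.36–0.4 rad, so it is fully on. Now the start key.

```bash
python3 -m jog '[[0.6,0.52,-0.1,0,0,0,0],[0.6,0.52,0,0,0,0,0],[0.6,0.52,0,0,0,0,0],[0,0,0,0,0,0,0],[0,0,0.8,0,0,0,0],[0,0,0.7,0,0,0,0],[0,0,0,0,0,0,0],[0,0,0,0,0,0,0]]'
```

```text
t: 18.9
ee_pos: [644.6, -76.9, 101.9]
orientation: [-3.14, 0.089, 0.002]
ft_force: [0.1, 0.1, -0.3]
width: 0.5
grasp_force: 0.0
```

```bash
for i in 1; do python3 -m jog '[[0.03,0,0.15,0,0,0,0],[0,0,0.15,0,0,0,0]]'; python3 -m jog '[[0,0,0.1,0,0,0,0]]';python3 -m jog '[[0,0,0.05,0,0,0,0]]';python3 -m jog '[[0,0,0.05,0,0,0,0]]';python3 -m jog '[[0,0,0.03,0,0,0,0]]';python3 -m jog '[[0,0,0.03,0,0,0,0]]'; done | grep -E "t:|pos|force"
```

```text
t: 19.1
ee_pos: [647.7, -77.4, 91.3]
ft_force: [0.1, -0.2, -0.5]
grasp_force: 0.0
t: 19.2
ee_pos: [646.7, -77.4, 86.2]
ft_force: [-0.9, 0.3, 1.5]
grasp_force: 0.7
t: 19.3
ee_pos: [646.6, -77.4, 84.0]
ft_force: [-0.1, 0.9, 1.6]
grasp_force: 1.2
t: 19.4
ee_pos: [646.6, -77.4, 82.2]
ft_force: [0.3, 1.0, 3.3]
grasp_force: 1.7
t: 19.5
ee_pos: [646.6, -77.4, 81.0]
ft_force: [0.1, 0.4, 5.1]
grasp_force: 2.0
t: 19.6
ee_pos: [646.7, -77.4, 80.2]
ft_force: [-3.8, 1.4, 15.6]
grasp_force: 7.7
```

```bash
python3 -m jog '[[0,0,0.02,0,0,0,0],[0,0,0,0,0,0,0]]'; python3 -m jog '[[0,0,-0.3,0,0,0,0],[0,0,-0.9,0,0,0,0],[0,0,-0.9,0,0,0,0],[-0.6,-0.52,0,0,0,0,0],[-0.6,-0.52,0,0,0,0,0],[-0.6,-0.52,0,0,0,0,0],[0,0,0,0,0,0,0],[0,0,0,0,0,0,0]]'; timeout 400 python3 rk.py
python3 - <<'E'
from h import *
for c in ('scene','top'):
    optics.get_image(c)
    for n,z in (('bur_block',118),('dappen_glass',112),('ceramic_jar',40),('earbud_case',15)):
        for r in optics.masks_of(n,c)[:1]:
            ys,xs=np.nonzero(r['pixels']); print(c,n,round(r['conf'],2),np.round(r['extent']),atz(c,xs.mean(),ys.mean(),z).round(0))
E
```

```text
t: 19.8
ee_pos: [646.7, -77.4, 80.2]
orientation: [-3.14, 0.089, -0.001]
ft_force: [-3.8, 1.5, 12.6]
width: 0.3
grasp_force: 6.3
t: 20.6
ee_pos: [578.0, -10.9, 163.0]
orientation: [3.14, -0.087, 0.001]
ft_force: [0.9, 0.7, -0.5]
width: 0.2
grasp_force: 0.0
[578.  -10.9 163. ]
rocker 1 [np.float64(414.2091661825546), np.float64(265.82976043466573), 48, 86] area 2980 c [415.1 262.4] [572. -74. 118.]
bar_key 0.57 [336.1, 146.4, 66.9, 23.9] area 1556 c [334.5 145.9] [649.5 -24.5 118. ]
big_key 0.92 [420.8, 145.5, 62.5, 61.2] area 2628 c [423.3 145.2] [647.  -78.6 118. ]
small_key 0.69 [334.4, 264.4, 26.9, 31.2] area 457 c [334.3 264.6] [573.7 -21.  118. ]
0 439.4 [575.18 -73.16   1.22]
0.09 323.6 [ 5.7389e+02 -7.3180e+01 -2.7000e-01]
0.18 234.2 [571.94 -73.16  -0.8 ]
0.27 160.0 [571.73 -73.05  -1.23]
0.36 120.4 [571.11 -72.94  -2.53]
0.45 146.4 [570.54 -72.93  -3.18]
scene bur_block 0.88 [278. 218.  20.  26.] [ 574. -138.  118.]
scene dappen_glass 0.59 [263. 243.  17.  18.] [ 643. -145.  112.]
scene ceramic_jar 0.58 [404. 217.  26.  21.] [440. 140.  40.]
scene earbud_case 0.5 [342. 210.  20.  11.] [447. -16.  15.]
top bur_block 0.89 [380. 231.  14.  22.] [ 569. -141.  118.]
top dappen_glass 0.48 [380. 197.  14.  18.] [ 646. -145.  112.]
top ceramic_jar 0.86 [256. 288.  25.  26.] [456. 139.  40.]
top earbud_case 0.32 [126. 204.  37.  27.] [663. 452.  15.]
```

The rocker fits 0.36 (on), the loose things are where they were, and the arm is clear. Handing in.

```bash
python3 -c "
from workcell import ctrl
print(ctrl.close_job())"
```

```text
the job is handed in; nothing more can be done
None
```

The job is handed in. I pushed the lid shut, switched the rocker on, pressed the program key fully down, then pressed and released the start key. The cancel key was never pressed, and the loose things I rechecked had not moved: the bur block, pot and jar, but not the phone, mouse or bottle, with the earbud case seen only roughly.

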